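Load the adapter tester and start the test

TASK

Test the black mains adapter that lies on the cart: slide the tester's clear cover open, lower the adapter flat into the nest in the well (do not drop it) and let go, then slide the cover fully shut over it. With the cover shut, turn the black range dial until its pointer rests in the click position at the yellow mark, and only then press the green start button fully down and release it. Leave the other things on the cart where they are.

Things in the scene. Friction and masses are not known exactly. Their poses are not given: they have to be found in the camera images.
- tester: The tester: fixed grey and white console, 290 x 290 mm, 100 mm high. Origin at the centre of its underside, x towards its back (away from the robot), y to its left, z up. On its deck (z = 100 mm) the right-hand part (centre y = -60 mm) has the well under the sliding cover; the left-hand part (y = 30 to 140 mm) is the dark panel with the dial and, 115 mm in front of it, the start button.
- nest (a point): Centre of the nest's flat floor, 41 mm below the deck; axes as the tester's. The well is 124 mm (x) by 140 mm (y). Grey guides, 8 mm high plus a flared lead-in to 13 mm, leave a pocket of 56 (x) by 121 mm (y). The long sides have guides only beyond 37 mm off centre, so fingers fit at their middle, with 37 mm of room beside the adapter.
- cover (a joint): Travel in m of the clear flat cover (142 x 150 x 5 mm, yellow edges, top face 6 mm above the deck) along the tester's x: 0 = fully shut over the well, 0.135 = fully open, slid to the back. About 1 to 3 N of friction; it stays where it is left.
- cover_grip (a point): Centre of the black handle bar across the cover near its front edge: bar 80 mm along y, 12 mm wide (x), its top 35 mm above the deck; 15 mm of free space under the middle of the bar. Grip across x, from above. Axes as the tester's; it moves with the cover.
- adapter: Black mains adapter, a loose box 50 mm (its x) by 115 mm (its y) by 33 mm high, 0.28 kg, with a pale label on top. Origin at the centre of its underside, z up. Either end may go either way in the nest.
- dial (a joint): Angle of the range dial in rad, growing clockwise seen from above. A spring detent clicks it into five positions 25 degrees apart: 0 = white mark, 0.436 = yellow, 0.873 = green, 1.309 = blue, 1.745 = red. About 0.2 N m is needed to leave a click position; let go, it settles into the nearest one.
- dial_grip (a point): On the dial's vertical axis, 22 mm above the deck. The grip is a bar 46 mm long, 13 mm wide with vertical sides, from 5 to 32 mm above the deck, on a round skirt of 26 mm radius. x points along the bar to the pointer end (nose with a white line), z up; it turns with the dial.
- mark_yellow (a point): Yellow mark (13 x 7.5 mm) on the dial's scale, second from the left seen from the robot, 39.5 mm from the dial's axis.
- start (a joint): Travel of the green start button in metres: 0 = out, 0.006 = fully down; a spring returns it, about 5 N when fully down.
- start_top (a point): Centre of the top of the green button (30 mm across, in a black collar), about 18 mm above the deck when out; pressed straight down.
- spool: Solder spool standing on end, white with a blue rim, 51 mm across, 46 mm high, a bystander; origin under its centre.
- tape_roll: White tape roll lying flat, 86 x 95 x 51 mm, a bystander; origin under its centre.

How it is judged (in metres and radians):
On the way, in this order (a step that is already met when the one before it is completed fails the run):
1. the adapter lies flat in the nest and is let go (x of adapter in the frame of nest between -0.005 and 0.005 m and y of adapter in the frame of nest between -0.006 and 0.006 m and z of adapter in the frame of nest below 0.004 m and angle between the y axis of adapter and the y axis of nest, either way round below 0.1 rad and angle between adapter's own z axis and vertical below 0.08 rad and contact force between the fingers and adapter below 0.3 N), for 0.2 s.
2. the cover is slid fully shut over the adapter (value of joint cover below 0.006 m and x of adapter in the frame of nest between -0.005 and 0.005 m and y of adapter in the frame of nest between -0.006 and 0.006 m and z of adapter in the frame of nest below 0.004 m and angle between the y axis of adapter and the y axis of nest, either way round below 0.1 rad and angle between adapter's own z axis and vertical below 0.08 rad), for 0.1 s.
3. with the cover shut, the dial is turned to the yellow mark (value of joint cover below 0.006 m and value of joint dial between 0.336332 and 0.536332 rad), for 0.3 s.
4. the start button is pressed fully down (all of step 3 and value of joint start above 0.0045 m), for 0.05 s.
At the end, for the whole second after the job is handed in: The adapter rests flat in the nest (within 5 mm across, 6 mm along, 0.1 rad, not more than 4 mm high), the cover is shut to within 6 mm, the dial rests within 0.1 rad of its yellow click position (0.436 rad), the start button has been pressed at least 4.5 mm and is out again (under 1.5 mm) (all of step 1 and all of step 3 and value of joint start below 0.0015 m and linear speed of adapter below 0.02 m/s); the robot touches nothing.
It fails at once if start is pressed (over 3 mm) while the cover is not shut or the dial is not at the yellow mark (value of joint start above 0.003 m and not (value of joint cover below 0.01 m and value of joint dial between 0.236332 and 0.636332 rad)).
It fails at once if the adapter is let go more than 25 mm above the nest (horizontal distance between adapter and nest below 0.08 m and z of adapter in the frame of nest above 0.025 m and contact force between the fingers and adapter below 0.02 N and contact force between adapter and tester below 0.02 N).
It fails at once if a bystander (solder spool or tape roll) is moved by more than 30 mm (distance of any of spool, tape_roll from where it was at the start of the episode above 0.03 m).
It also fails if it takes over 72 s, if anything falls off the work surface, if the arm or the gripper's body presses on something with over 40 N, if the wrist force passes 120 N, or if a joint passes its speed limit or range.

ROBOT

A 6-joint arm with a two-finger parallel gripper is mounted at the origin on a cart in front of the work surface, level with it; the furniture and walls round the work are solid. World frame = base frame: x ahead of the robot, y to its left, z up, the work surface at z = 0. Lengths are in mm, angles in rad, forces in N, time in s.
With the tool pointing down it reaches from about 300 to 775 mm from the base axis. Payload 14.6 kg.
Tool frame: the origin (TCP) lies between the finger pads; the fingertips stand 11 mm ahead of it and the grasp point (between the pads) lies 8 mm behind it; z points along the fingers, y is the line along which they close (so a half turn about z gives the same grasp; the last joint's range is limited). The gripper opens to 94 mm and grips with 3 to 60 N. Pads are 16 mm wide; open, the fingers measure 119 mm over their backs; the gripper's body (75 mm by 177 mm) begins 78 mm behind the grasp point.
Start: joints at [-1.382, 0.3, 1.521, -0, 1.321, -0.067], TCP at [139.154, -532.095, 186.046] pointing down, gripper open.
Joint ranges: [-3.03, 3.03], [-0.79, 2.21], [0.23, 2.52], [-1.04, 4.18], [0, 3.07], [-2.55, 2.55]. Speed limits (rad/s): [2.22, 2.22, 2.57, 3.14, 3.14, 3.14].

INTERFACE

Orientations are given as [roll, pitch, yaw] about the fixed x, y, z axes, in that order (R = Rz(yaw) Ry(pitch) Rx(roll)).
In Python, from cell import manip gives the robot as it stands. The module is installed in compiled form; this text tells all that it offers.
- The arm moves only by the tool arm_command, never from a script. Its argument "rows" is one flat list of numbers, 5 for each row, row after row: the shift along the world's x, y, z in mm, then the turn about the world's z in degrees, then the finger opening in mm, from 0 to 94. In form: [dx, dy, dz, twist, jaw, dx, dy, dz, twist, jaw, ...]. A call has 1 to 5 rows; each row shifts and turns the commanded pose from where the row before left it; what a row does not reach is not made up. A row lasts 1/8 s, in which the tool goes at most 62.5 mm and 10.7 degrees, less where a joint would pass 70% of its speed; a pose out of reach is approached as far as the arm can. A call is refused whole if a number of a shift passes 62.5 or a number of a turn 10.7, either way. A call with a gripper value outside its range is refused whole. The fingers move at their own pace and stop on an object; "newtons" is the grip in N (left out, the last holds). Time passes only in rows, so rows that do not move let the fingers close. It gives the time, the measured TCP pose, the force and the opening at its end, in the units of the state.
- manip.read_state(): the state, without advancing time (a new reading comes with each control period).
- manip.camera(name): name is "side" or "top"; returns a dict with "image" (480x640x3 uint8, blue, green, red), "z_map" (480x640 float32, mm along the optical axis (not along the pixel's ray), 0 where there is no reading), "fx", "fy", "cx", "cy" (pixels), "pose" (4x4, takes a point from camera to world coordinates). Camera axes: x right, y down, z forward; pixel columns grow to the right and rows downward; lengths in mm; the calibration is good to about 2 mm. A picture is of the moment at which its call begins.
- manip.sign_off(): hands the job in, once; it reports no verdict.
The state is a dict: "clock": time; "joints": joint angles; "qd": joint speeds; "effort": joint torques, N m; "eef_pos": TCP position; "eef_rot": TCP orientation; "wrist_force": force on the tool from outside, world axes, zero at the start; "moment": the same for the moment, N m; "finger_gap": finger opening in mm.
Only numpy, scipy, OpenCV 4.12 (cv2) and the standard library are available. Lean on these libraries where they do the work, as an engineer would, in place of code of your own. Each camera call takes 0.05 s, during which the arm holds its last target. There are 200 camera calls.

## Working session

There is one attempt and no reset: what is moved stays moved. The work goes in short steps, Python scripts to look and compute and a tool call to move; the robot and the scene stay as the last step left them, time stands still between calls to the robot, and variables do not carry over. Pictures are saved under pics/ and viewed, on a budget of 10 in all, crops included, one or two more only if the job needs it, and the job is handed in when it is done.

Besides the shell and the picture viewer there is one more tool, called after "Request:" as name(argument=value, ...), one argument or row to a line, values as JSON. arm_command: Moves the arm, as the interface text tells. Its arguments: {"type":"object","properties":{"rows":{"type":"array","items":{"type":"number"}},"newtons":{"type":"number"}},"required":["rows"]}

```bash
mkdir -p pics
cat > h.py <<'E'
import numpy as np, cv2
from cell import manip
def grab(n,save=None):
    c=manip.camera(n)
    if save: cv2.imwrite(f'pics/{save}.png',c['image'])
    return c
def world(c):
    "HxWx3 world points from z_map"
    z=c['z_map'];v,u=np.mgrid[:480,:640]
    P=np.stack([(u-c['cx'])/c['fx']*z,(v-c['cy'])/c['fy']*z,z,np.ones_like(z)],-1)
    W=(P@np.array(c['pose']).T)[...,:3]; W[z<=0]=np.nan
    return W
def ray(c,u,v,h):
    T=np.array(c['pose']);d=T[:3,:3]@[(u-c['cx'])/c['fx'],(v-c['cy'])/c['fy'],1]
    return T[:3,3]+d*(h-T[2,3])/d[2]
E
python3 - <<'E'
from h import *
for n in('top','side'):
    c=grab(n,n+'0'); np.savez(n+'0.npz',**c); print(n,c['fx'],np.round(c['pose'],3).tolist())
print(manip.read_state())
E
```

```text
top 519.6020790430833 [[0.015, -0.983, 0.185, 288.106], [-1.0, -0.015, 0.005, -37.085], [-0.002, -0.185, -0.983, 1494.583], [0.0, 0.0, 0.0, 1.0]]
side 478.90663649475727 [[0.066, 0.51, -0.857, 1526.65], [0.998, -0.019, 0.065, -99.514], [0.017, -0.86, -0.51, 660.256], [0.0, 0.0, 0.0, 1.0]]
{'clock': 0.1, 'joints': array([-1.38159493e+00,  3.00395015e-01,  1.52147501e+00, -3.23802870e-05,
        1.32067196e+00, -6.66051860e-02]), 'qd': array([-0.00040255, -0.00156082, -0.0022612 , -0.00043399, -0.00116841,
       -0.00155383]), 'effort': array([ 1.95968700e-03, -5.32639182e+01, -3.53283870e+01,  7.09218532e-02,
        2.34642229e-02, -6.30741829e-05]), 'eef_pos': array([ 139.10666827, -531.88134944,  185.57293652]), 'eef_rot': array([-3.14064333e+00, -3.18885574e-05,  2.55814597e-01]), 'wrist_force': array([-0.05779498,  0.4214704 ,  0.14987326]), 'moment': array([-0.04291579,  0.01570401,  0.02983616]), 'finger_gap': 94.15885324871515}
```

View pics/top0.png

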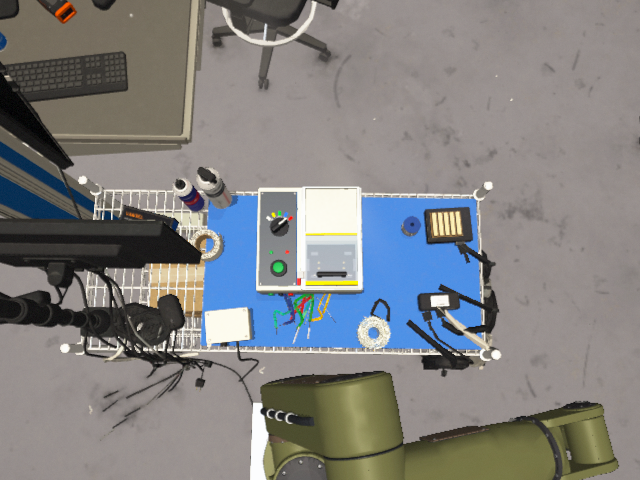

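View pics/side0.png

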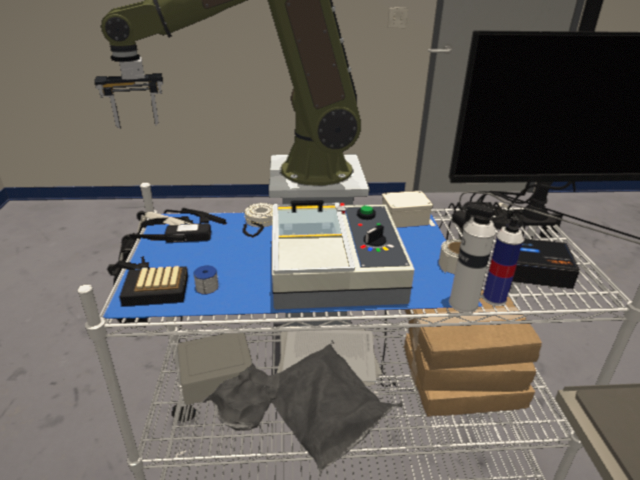

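The top view shows the tester (258–363, 187–293), the adapter with its pale label (~438,301), dial (~280,227), button (278,268), handle (331,274) and spool (411,227). The side view agrees: the cover is shut and the bar is at (308,207).

Run:
```python
from h import *
c=dict(np.load('top0.npz'));W=world(c);I=c['image'];h=cv2.cvtColor(I,cv2.COLOR_BGR2HSV)
def blob(m,box):
    u0,v0,u1,v1=box;k=np.zeros(m.shape,bool);k[v0:v1,u0:u1]=1;return m&k
def rect(pts): 
    r=cv2.minAreaRect(pts[:,:2].astype(np.float32));return np.round(r[0],1),np.round(r[1],1),round(r[2],2)
# deck
m=blob((abs(W[...,2]-100)<9),(240,170,380,310));n,l,s,_=cv2.connectedComponentsWithStats(m.astype(np.uint8))
k=1+np.argmax(s[1:,4]);print('deck',rect(W[l==k]),np.nanmedian(W[l==k][:,2]))
# adapter
m=blob((W[...,2]>22)&(W[...,2]<45),(410,280,465,318));n,l,s,_=cv2.connectedComponentsWithStats(m.astype(np.uint8))
for k in range(1,n):
    if s[k,4]>30: print('adapt',rect(W[l==k]),s[k],np.nanmedian(W[l==k][:,2]))
# label
m=blob((h[...,1]<60)&(h[...,2]>170),(425,288,452,312));n,l,s,_=cv2.connectedComponentsWithStats(m.astype(np.uint8))
k=1+np.argmax(s[1:,4]);print('label',rect(W[l==k]),s[k])
# button
m=blob((h[...,0]>45)&(h[...,0]<85)&(h[...,1]>120)&(h[...,2]>70),(265,255,292,282));print('button',np.nanmean(W[m],0),m.sum(),np.nanmax(W[m][:,2]))
u,v=np.argwhere(m).mean(0)[::-1];print(ray(c,u,v,118))
# yellow mark
m=blob((h[...,0]>22)&(h[...,0]<34)&(h[...,1]>120)&(h[...,2]>120),(262,205,300,245));print('yel',np.nanmean(W[m],0),np.argwhere(m).mean(0)[::-1],m.sum())
# handle, dial by height
m=blob((W[...,2]>125),(310,260,352,290));print('handle',rect(W[m]),m.sum())
m=blob((W[...,2]>120),(262,205,300,245));print('dial',rect(W[m]),m.sum())
# cover yellow
m=blob((h[...,0]>22)&(h[...,0]<34)&(h[...,1]>120)&(h[...,2]>120),(300,225,366,295));n,l,s,_=cv2.connectedComponentsWithStats(m.astype(np.uint8))
for k in range(1,n):
    if s[k,4]>8: print('yedge',rect(W[l==k]),s[k])
a=cv2.resize(I[195:350,380:500],None,fx=4,fy=4,interpolation=cv2.INTER_CUBIC)[:600];b=cv2.resize(I[183:300,255:335],None,fx=4,fy=4,interpolation=cv2.INTER_CUBIC)
o=np.zeros((600,800,3),np.uint8);o[:a.shape[0],:480]=a;o[:468,480:]=b;cv2.imwrite('pics/crop1.png',o)
```

```text
deck (array([598.8,   9.4]), array([289.9, 291. ]), 0.96) 101.09630157527204
adapt (array([ 439.3, -361.2]), array([ 94.1, 120.5]), 1.1) [418 284  43  34 910] 31.04392584751406
label (array([ 438.4, -360.1]), array([31.8, 50.3]), 1.19) [431 295  18  12 197]
button [512.88003091  89.49412073 120.84068926] 100 126.76781597332888
[513.33299413  89.7582094  118.        ]
yel [663.27002194 109.52676735  99.44918975] [273.11764706 214.58823529] 17
handle (array([494.4, -52.7]), array([11.1, 79.5]), 0.59) 142
dial (array([628.7,  90.1]), array([14. , 51.4]), 40.88) 93
yedge (array([610.5, -51.7]), array([  5.7, 137.3]), 0.88) [306 233  51   2  95]
yedge (array([475.3, -54.8]), array([  9.2, 137.7]), 1.0) [306 281  52   4 208]
```

View pics/crop1.png

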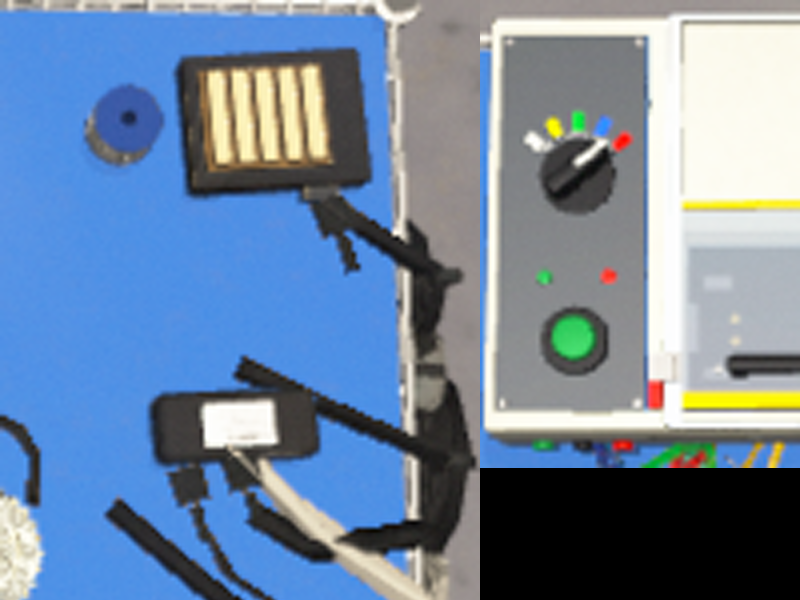

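The crop shows the adapter (155–320, 392–465 in the crop) with cables and plugs near its front side. The dial pointer points between blue and red at ~41°, which is probably the blue click. I'll check the heights of the clutter before gripping.

Run:
```python
from h import *
c=dict(np.load('top0.npz'));W=world(c);I=c['image']
print('u',list(range(414,468,2)))
for v in range(282,330): print(v,int(W[v,438,0]),' '.join('%3d'%z for z in W[v,414:468:2,2]))
m=np.zeros((480,640),bool);m[284:314,415:463]=1
print(W[300,414:468:4,1].round())
# adapter by black/label top pts
P=W[m&(abs(W[...,2]-33)<5)]
print('pctl x',np.percentile(P[:,0],[1,5,50,95,99]),'y',np.percentile(P[:,1],[1,5,50,95,99]))
s=dict(np.load('side0.npz'));Ws=world(s);m=(Ws[...,2]>27)&(Ws[...,2]<40);k=np.zeros_like(m);k[215:250,150:225]=1
P=Ws[m&k];print('side',cv2.minAreaRect(P[:,:2].astype(np.float32)),np.percentile(P[:,0],[5,95]),np.percentile(P[:,1],[5,95]))
```

```text
u [414, 416, 418, 420, 422, 424, 426, 428, 430, 432, 434, 436, 438, 440, 442, 444, 446, 448, 450, 452, 454, 456, 458, 460, 462, 464, 466]
282 495  -2  -4   0   6   5   0   1   1   6  -2   3   8   1  -3   6   1   0  -3   0   3   0   2   9   1  -5   2   4
283 492   4   0  -4   1   2   2   5   2  -2   5  10   1   0   6  -1   3   7   6   4   1   1   0   1   0   0   1  -1
284 489   1  -4   6   3   3   1  -4   2  -6   0   1   3   0  23   0   2   7   1   2  -1   1  -3   0   9   3   2   1
285 486  -2  -1  -6   4  -2  -2  -2   2  -2   2  -3   4   0  30  23   3   0   0   5   6  10   2   7   5   2   1   0
286 483   4   6   7   3   1  -1   0  -4  -8   4   5   2   1  36  31  20   3   0   2  -3   4   0   2  -2  -1   0  -2
287 480  -1   2   1   6   7  -1   4  -2   5   2   0   2   0  39  24  29  27   2   2   1   0   4   3  -3   0  -6  -1Traceback (most recent call last):
  File "<stdin>", line 4, in <module>
  File "<stdin>", line 4, in <genexpr>
ValueError: cannot convert float NaN to integer
```

Run:
```python
from h import *
c=dict(np.load('top0.npz'));W=world(c);I=c['image']
for v in range(286,330): print(v,'%.0f'%W[v,438,0],' '.join('%3.0f'%z for z in W[v,414:468:2,2]))
m=np.zeros((480,640),bool);m[284:314,415:463]=1
print(W[300,414:468:4,1].round())
P=W[m&(abs(W[...,2]-33)<5)]
print('pctl x',np.percentile(P[:,0],[1,5,50,95,99]),'y',np.percentile(P[:,1],[1,5,50,95,99]))
s=dict(np.load('side0.npz'));Ws=world(s);m=(Ws[...,2]>27)&(Ws[...,2]<40);k=np.zeros_like(m);k[215:250,150:225]=1
P=Ws[m&k];print('side',cv2.minAreaRect(P[:,:2].astype(np.float32)),np.percentile(P[:,0],[5,95]),np.percentile(P[:,1],[5,95]))
a=cv2.resize(s['image'][200:260,130:300],None,fx=4.5,fy=4.5,interpolation=cv2.INTER_CUBIC)
b=cv2.resize(s['image'][195:255,340:410],None,fx=4.5,fy=4.5,interpolation=cv2.INTER_CUBIC)
o=np.zeros((560,770,3),np.uint8);o[:270,:765]=a;o[280:550,:315]=b;cv2.imwrite('pics/crop2.png',o)
```

```text
286 484   4   6   7   3   1  -2   0  -5  -8   4   6   3   1  36  31  20   4  -0   3  -4   5  -1   3  -3  -2   0  -3
287 481  -2   2   1   6   7  -1   4  -2   6   2  -1   3  -0  40  25  29  28   3   3   2   0   4   4  -3   1  -6  -1
288 476   0  -6  -2   2   7   2   2   3 nan   2   2   1  15  36  30  32  31  24   3   0  -2   2   4   5   2   4  -3
289 472   1   0   2   5   0   1  -3   2  -2   4   2   7  21  30  32  37  32  28  24   2   4  -2   3   4   4   3   3
290 471   5   2  -3   2  -1  -2   5   4   4   3   2   4   5  14  27  32  31  29  24  26   5   1   4   2   3   5  -3
291 469  10   1   0   1   0   3   1   1   1  -3   1   4   3   1  21  24  27  33  26  25  20  -1  -1  -3   2   4  -0
292 466   7   2   6   5   5   3   1   1   2  -3  -1   3   5   6  27  23  23  27  26  33  25  29  -5   0   5  -1   3
293 460  -0  -1   3   3  23  29  27  30  27  29  30  33  32  31  23  28  32  34  35  35  28  32  24   0  -6   6  -1
294 457  -2  -4  -1  29  33  32  28  30  30  30  28  33  30  36  29  38  32  27  32  36  29  33  28  23  -0   5   5
295 454  -1   1  29  29  34  33  36  32  34  38  37  32 
[... 3705 characters left out ...]
-3   3   5   1  -3  20  25  23  24  19  12  18  15  21  10  10   0
328 363  15  20  13   3   3   2   3   9  33  29   6   8   3   6  -0   0   5  22  22  20  16  20  21  21  16  12  14
329 360  21  19  20   8   3   2  -1   0  32  28   2   2   6   9   2  -3  -2  11  27  28  17  12  13  25  15  18  12
[-294. -302. -311. -323. -333. -345. -356. -368. -378. -390. -403. -413.
 -432. -439.]
pctl x [403.28918475 409.48778231 436.68665933 463.46463785 475.19787519] y [-412.90228875 -407.29597225 -358.91678772 -308.36280084 -303.34103967]
side ((425.68487548828125, -362.4465026855469), (115.19088745117188, 112.06568145751953), 6.389878273010254) [390.74045514 470.34431754] [-407.79630258 -311.93682744]
```

View pics/crop2.png

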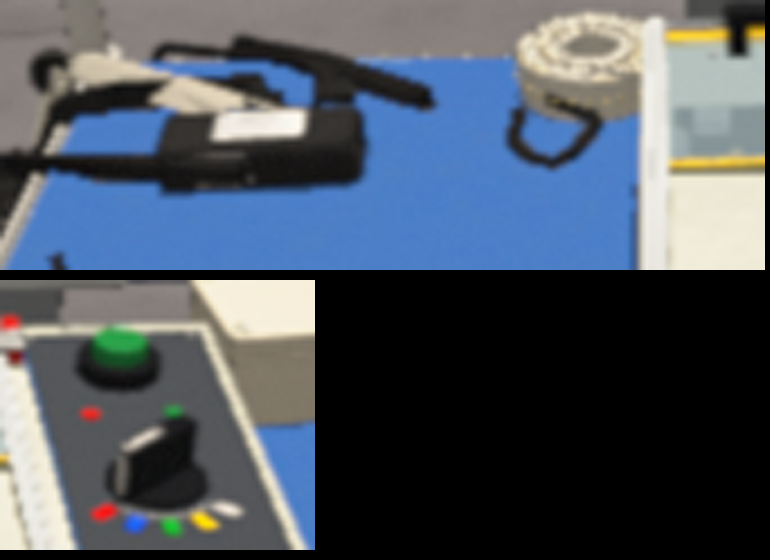

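The adapter is centred near (437, −360), with cables or plugs at about its own height close to its front and back sides. I'll open the cover first and start by moving over the handle.

Request:
arm_command(
  rows=[32, 43, 0, 7.6, 40, 32, 43, 0, 7.6, 40, 32, 43, 0, 7.6, 40, 32, 43, 0, 7.6, 40, 32, 43, 0, 7.6, 40],
  newtons=20,
)

```text
clock: 0.72
eef_pos: [299.8, -315.5, 185.9]
eef_rot: [-3.141, -0.0, 0.923]
wrist_force: [1.1, 0.1, -0.8]
finger_gap: 47.5
```

Request:
arm_command(
  rows=[32, 43, 0, 7.6, 40, 32, 43, 0, 7.6, 40, 32, 43, 0, 7.6, 40, 32, 43, 0, 7.6, 40, 32, 43, 0, 7.6, 40],
)

```text
clock: 1.35
eef_pos: [459.9, -100.4, 186.0]
eef_rot: [-3.142, 0.0, 1.587]
wrist_force: [0.4, -0.9, 0.9]
finger_gap: 39.7
```

Request:
arm_command(
  rows=[34.5, 47.7, 0, 0, 40, 0, 0, -32, 0, 40, 0, 0, -32, 0, 40, 0, 0, 0, 0, 0, 0, 0, 0, 0, 0],
)

```text
clock: 1.98
eef_pos: [494.2, -54.6, 123.2]
eef_rot: [3.14, 0.0, 1.582]
wrist_force: [0.1, -0.5, -0.7]
finger_gap: 23.3
```

Request:
arm_command(
  rows=[0, 0, 0, 0, 0, 0, 0, 0, 0, 0],
)

```text
clock: 2.22
eef_pos: [494.0, -54.6, 122.9]
eef_rot: [3.14, 0.0, 1.582]
wrist_force: [0.3, -0.2, 0.1]
finger_gap: 3.4
```

The fingers closed to 3.4 mm, so they missed the 12 mm bar. I'll look again.

Run:
```python
from h import *
c=grab('top');s=grab('side');print(manip.read_state()['eef_pos'],manip.read_state()['finger_gap'])
a=cv2.resize(c['image'][220:300,290:380],(540,480),interpolation=cv2.INTER_CUBIC)
b=cv2.resize(s['image'][150:270,260:380],(480,480),interpolation=cv2.INTER_CUBIC)[:,:260]
cv2.imwrite('pics/crop3.png',np.hstack([a,b]))
d=dict(np.load('side0.npz'));W=world(d);m=np.zeros((480,640),bool);m[198:222,285:330]=1
P=W[m&(W[...,2]>122)&(d['image'].max(2)<70)];print(len(P),cv2.minAreaRect(P[:,:2].astype(np.float32)),np.nanpercentile(P,[2,50,98],axis=0))
d=dict(np.load('top0.npz'));W=world(d);m=np.zeros((480,640),bool);m[262:285,310:352]=1
k=m&(d['image'].max(2)<60);P=W[k];print(len(P),np.nanmean(P,0));v,u=np.argwhere(k).mean(0);print(u,v,ray(d,u,v,135))
```

```text
[493.80031451 -54.47762296 122.5025843 ] 0.7548935344699815
164 ((496.6183776855469, -54.34083557128906), (15.92751407623291, 80.33110809326172), 2.9356133937835693) [[489.96538202 -91.96136226 124.80371971]
 [498.69086602 -53.41978426 131.17055199]
 [503.71166223 -17.08018915 134.73975511]]
55 [495.11468398 -51.41249361 133.01478904]
330.5272727272727 273.6 [494.81437016 -51.3844778  135.        ]
```

View pics/crop3.png

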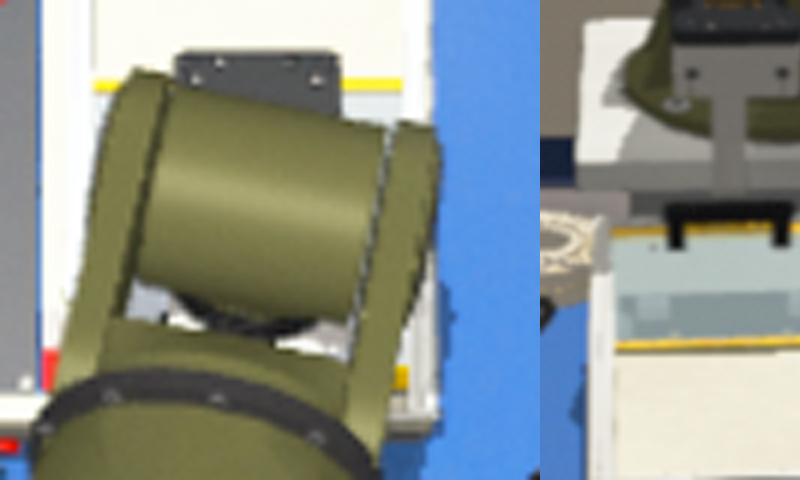

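Run:
```python
from h import *
s=grab('side');W=world(s)
for v in range(172,216,2): print(v,[tuple(int(t) if t==t else -1 for t in W[v,u]) for u in (300,305,308,311)],s['image'][v,306])
```

```text
172 [(576, -72, 243), (574, -61, 243), (570, -54, 241), (571, -48, 241)] [104 109 112]
174 [(572, -72, 237), (572, -61, 237), (505, -51, 207), (85, -22, 21)] [102 107 111]
176 [(71, -57, 8), (507, -58, 203), (506, -51, 202), (86, -22, 14)] [104 109 112]
178 [(102, -58, 15), (507, -58, 198), (505, -51, 197), (99, -22, 13)] [102 108 111]
180 [(106, -58, 10), (504, -58, 192), (506, -51, 193), (108, -23, 10)] [104 109 112]
182 [(101, -58, 0), (505, -58, 187), (506, -51, 187), (123, -23, 10)] [104 109 113]
184 [(108, -58, -3), (506, -58, 183), (504, -51, 181), (118, -23, 1)] [103 108 112]
186 [(127, -59, -1), (510, -58, 179), (506, -51, 177), (135, -24, 1)] [104 109 112]
188 [(144, -60, 0), (509, -58, 173), (507, -51, 172), (142, -24, -1)] [104 109 112]
190 [(146, -60, -6), (505, -58, 166), (505, -51, 166), (147, -25, -6)] [105 110 113]
192 [(150, -60, -11), (505, -58, 161), (507, -51, 162), (145, -24, -14)] [104 109 113]
194 [(151, -60, -18), (502, -58, 154), (505, -51, 156), (150, -25, -19)] [104 109 113]
196 [(147, -60, -27), (506, -58, 151), (505, -51, 150), (146, -24, -28)] [102 108 110]
198 [(105, -59, -55), (498, -58, 142), (498, -51, 141), (107, -22, -55)] [88 92 93]
200 [(492, -70, 133), (488, -57, 132), (490, -50, 132), (488, -43, 131)] [43 43 43]
202 [(499, -70, 132), (500, -58, 132), (501, -51, 132), (501, -43, 132)] [20 20 18]
204 [(-1, -1, -1), (501, -58, 127), (500, -51, 126), (498, -43, 125)] [19 19 21]
206 [(457, -69, 99), (471, -57, 106), (469, -49, 105), (469, -42, 105)] [ 30  94 116]
208 [(480, -69, 105), (476, -57, 103), (480, -50, 105), (482, -42, 106)] [103 155 166]
210 [(486, -70, 103), (492, -57, 106), (489, -50, 104), (485, -42, 102)] [183 193 183]
212 [(497, -70, 103), (501, -58, 105), (498, -50, 103), (501, -43, 105)] [192 196 183]
214 [(511, -70, 105), (509, -58, 104), (513, -51, 106), (509, -44, 104)] [191 195 182]
```

Run:
```python
from h import *
s=dict(np.load('side0.npz'));W=world(s)
for v in range(84,134,3): 
    r=W[v,105:170]; k=(r[:,0]<300)&(r[:,0]>0)&(r[:,2]>130)
    print(v,[(105+i,*r[i].round().astype(int)) for i in np.where(k)[0][::3]])
print(manip.read_state())
```

```text
84 [(np.int64(105), np.int64(182), np.int64(-584), np.int64(334)), (np.int64(108), np.int64(169), np.int64(-581), np.int64(331)), (np.int64(111), np.int64(171), np.int64(-572), np.int64(331)), (np.int64(114), np.int64(166), np.int64(-566), np.int64(330)), (np.int64(117), np.int64(172), np.int64(-556), np.int64(331)), (np.int64(120), np.int64(165), np.int64(-550), np.int64(330)), (np.int64(123), np.int64(156), np.int64(-545), np.int64(328)), (np.int64(126), np.int64(160), np.int64(-536), np.int64(328)), (np.int64(129), np.int64(161), np.int64(-528), np.int64(329)), (np.int64(132), np.int64(115), np.int64(-534), np.int64(317)), (np.int64(135), np.int64(114), np.int64(-526), np.int64(317)), (np.int64(138), np.int64(113), np.int64(-518), np.int64(317)), (np.int64(141), np.int64(113), np.int64(-509), np.int64(317)), (np.int64(144), np.int64(107), np.int64(-503), np.int64(316)), (np.int64(147), np.int64(106), np.int64(-495), np.int64(315)), (np.int64(150), np.int64(144), np.int64(-476), np.int64(325)), (np.int64(153), np.int64(147), np.int64(-467), np.int64(325)), (np.int64(156), np.int64(
[... 4925 characters left out ...]
int64(-578), np.int64(209))]
129 []
132 []
{'clock': 2.375, 'joints': array([-1.83605292e-01,  2.46520450e-01,  1.74520205e+00, -6.33327095e-06,
        1.14943538e+00, -1.94953660e-01]), 'qd': array([ 0.00063969,  0.00319159,  0.0023091 ,  0.00137413, -0.00169993,
       -0.00062879]), 'effort': array([-1.58749265e-02, -4.75353098e+01, -3.27176356e+01,  6.36208593e-02,
        3.55276011e-02,  2.58129381e-05]), 'eef_pos': array([493.725925  , -54.45926696, 122.35932173]), 'eef_rot': array([3.14116724e+00, 8.98958580e-05, 1.58214726e+00]), 'wrist_force': array([ 0.02760472, -0.00578597, -0.3714987 ]), 'moment': array([-0.04912632, -0.073327  ,  0.05207511]), 'finger_gap': 0.6719510766198428}
```

The depth data show visible fingertips about 18–20 mm above the reported TCP, at the start (tip z≈205 vs TCP 185.6) and now. By the spec they should be 11 mm below it, so the stated z disagrees by ~30 mm and the fingers closed above the bar. I'll check this by touching the bar top (z=135) gently.

Request:
arm_command(
  rows=[0, 1, -2, 0, 0, 0, 0, -1, 0, 0, 0, 0, -1, 0, 0, 0, 0, -0.7, 0, 0, 0, 0, 0, 0, 0],
)

```text
clock: 3.0
eef_pos: [493.6, -53.4, 117.3]
eef_rot: [-3.141, -0.0, 1.582]
wrist_force: [-0.6, 0.5, 0.2]
finger_gap: 0.4
```

Request:
arm_command(
  rows=[0, 0, -1, 0, 0, 0, 0, 0, 0, 0],
)

```text
clock: 3.25
eef_pos: [493.6, -53.4, 116.3]
eef_rot: [-3.141, -0.0, 1.582]
wrist_force: [0.1, 0.4, 0.1]
finger_gap: 0.6
```

Request:
arm_command(
  rows=[0, 0, -1, 0, 0, 0, 0, 0, 0, 0],
)

```text
clock: 3.5
eef_pos: [494.0, -53.4, 115.8]
eef_rot: [3.14, 0.0, 1.582]
wrist_force: [-1.1, 0.5, 4.8]
finger_gap: 0.4
```

Request:
arm_command(
  rows=[0, 0, -1, 0, 0, 0, 0, 0, 0, 0],
)

```text
clock: 3.75
eef_pos: [494.7, -53.4, 115.7]
eef_rot: [3.138, 0.0, 1.582]
wrist_force: [-0.1, 1.3, 13.5]
finger_gap: 0.7
```

Contact came at reported z≈115.9 on a 135 mm top, so the true tips are at reported z + 19. I'll use that offset from here.

Request:
arm_command(
  rows=[1, 0.5, 12, 0, 40, 0, 0, 0, 0, 40, 0, 0, 0, 0, 40, 0, 0, -15, 0, 40, 0, 0, -20, 0, 40],
)

```text
clock: 4.38
eef_pos: [494.4, -52.9, 90.0]
eef_rot: [-3.141, -0.0, 1.582]
wrist_force: [0.3, -0.3, -0.6]
finger_gap: 39.8
```

Request:
arm_command(
  rows=[0, 0, 0, 0, 40, 0, 0, 0, 0, 0, 0, 0, 0, 0, 0, 0, 0, 0, 0, 0, 0, 0, 0, 0, 0],
)

```text
clock: 5.0
eef_pos: [494.9, -52.9, 91.7]
eef_rot: [3.141, 0.0, 1.582]
wrist_force: [-0.6, 0.9, 2.6]
finger_gap: 12.0
```

The bar is gripped at 12.0 mm. Now I slide the cover back.

Request:
arm_command(
  rows=[20, 0.3, 0, 0, 0, 30, 0.5, 0, 0, 0, 30, 0.5, 0, 0, 0, 30, 0.5, 0, 0, 0, 22, 0.4, 0, 0, 0],
)

```text
clock: 5.62
eef_pos: [625.2, -50.6, 91.5]
eef_rot: [-3.135, -0.0, 1.583]
wrist_force: [-41.5, -1.3, 26.7]
finger_gap: 25.4
```

Request:
arm_command(
  rows=[2, 0, 0, 0, 0, 0, 0, 0, 0, 0],
)

```text
clock: 5.88
eef_pos: [624.3, -50.6, 91.4]
eef_rot: [-3.13, -0.001, 1.582]
wrist_force: [-39.8, 1.4, 21.8]
finger_gap: 23.9
```

The force says it is against a stop. I'll release, rise and look.

Request:
arm_command(
  rows=[-6, 0, 0, 0, 50, -2, 0, 0, 0, 50, 0, 0, 0, 0, 50, 0, 0, 30, 0, 50, 0, 0, 50, 0, 50],
)

```text
clock: 6.5
eef_pos: [620.1, -50.6, 170.7]
eef_rot: [-3.138, -0.001, 1.582]
wrist_force: [1.2, 0.4, 0.1]
finger_gap: 50.0
```

Request:
arm_command(
  rows=[-40, -40, 20, 0, 94, -40, -45, 0, 0, 94, -40, -45, 0, 0, 94, -40, -45, 0, 0, 94, -20, -45, 0, 0, 94],
)

```text
clock: 7.12
eef_pos: [439.3, -272.1, 191.9]
eef_rot: [3.141, 0.001, 1.582]
wrist_force: [0.6, 0.7, 0.4]
finger_gap: 93.0
```

Run:
```python
from h import *
c=grab('top');s=grab('side');np.savez('top1.npz',**c);np.savez('side1.npz',**s);print(manip.read_state()['eef_pos'])
a=cv2.resize(c['image'][175:300,250:370],(576,600),interpolation=cv2.INTER_CUBIC);b=s['image'][150:310,250:420]
o=np.zeros((600,760,3),np.uint8);o[:,:576]=a;o[:160,580:750]=b;cv2.imwrite('pics/p4.png',o)
W=world(c);m=np.zeros((480,640),bool);m[195:280,305:356]=1
k=m&(W[...,2]>122)&(W[...,2]<145);P=W[k];print('bar',len(P),cv2.minAreaRect(P[:,:2].astype(np.float32)))
for u in (315,325,332,340,348): print(u,[(v,*W[v,u].round()) for v in range(236,290,3)])
```

```text
[ 439.05065718 -273.99095949  191.58503029]
bar 148 ((619.4531860351562, -49.8553352355957), (13.753418922424316, 78.25205993652344), 0.3496754467487335)
315 [(236, np.float64(602.0), np.float64(-8.0), np.float64(109.0)), (239, np.float64(595.0), np.float64(-8.0), np.float64(101.0)), (242, np.float64(593.0), np.float64(-8.0), np.float64(74.0)), (245, np.float64(588.0), np.float64(-7.0), np.float64(56.0)), (248, np.float64(578.0), np.float64(-8.0), np.float64(61.0)), (251, np.float64(570.0), np.float64(-8.0), np.float64(60.0)), (254, np.float64(560.0), np.float64(-8.0), np.float64(69.0)), (257, np.float64(553.0), np.float64(-8.0), np.float64(57.0)), (260, np.float64(544.0), np.float64(-8.0), np.float64(60.0)), (263, np.float64(535.0), np.float64(-8.0), np.float64(63.0)), (266, np.float64(528.0), np.float64(-8.0), np.float64(56.0)), (269, np.float64(519.0), np.float64(-9.0), np.float64(56.0)), (272, np.float64(510.0), np.float64(-9.0), np.float64(58.0)), (275, np.float64(501.0), np.float64(-9.0), np.float64(63.0)), (278, np.float64(494.0), np.float64(-9.0), np.float64(54.0)), (281, np.
[... 4053 characters left out ...]
7, np.float64(556.0), np.float64(-101.0), np.float64(52.0)), (260, np.float64(545.0), np.float64(-101.0), np.float64(60.0)), (263, np.float64(537.0), np.float64(-101.0), np.float64(62.0)), (266, np.float64(529.0), np.float64(-101.0), np.float64(55.0)), (269, np.float64(521.0), np.float64(-101.0), np.float64(56.0)), (272, np.float64(511.0), np.float64(-101.0), np.float64(60.0)), (275, np.float64(503.0), np.float64(-101.0), np.float64(61.0)), (278, np.float64(494.0), np.float64(-101.0), np.float64(62.0)), (281, np.float64(486.0), np.float64(-101.0), np.float64(59.0)), (284, np.float64(479.0), np.float64(-101.0), np.float64(54.0)), (287, np.float64(464.0), np.float64(-99.0), np.float64(102.0))]
```

View pics/p4.png

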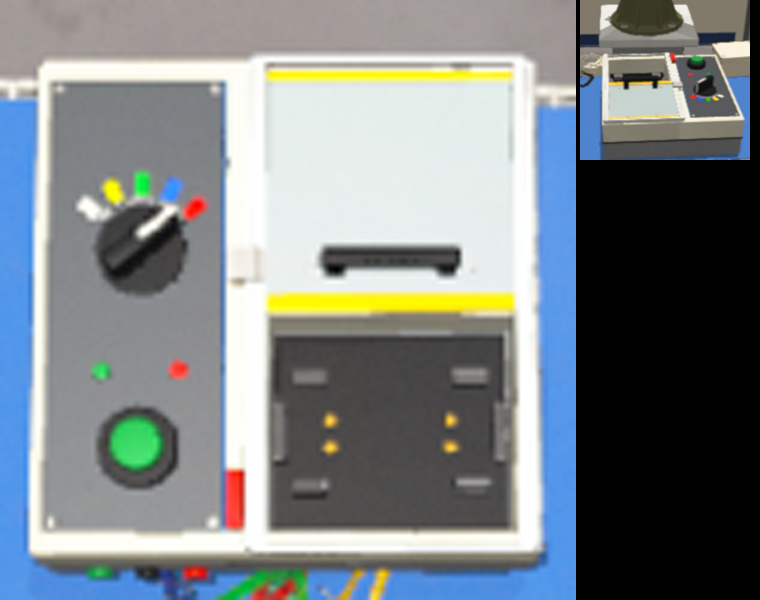

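The cover is back and the well is clear, with the nest guides centred near (390,430) in the crop. Now I refine the nest centre and the adapter centre by casting rays.

Run:
```python
from h import *
c=dict(np.load('top1.npz'));h=cv2.cvtColor(c['image'],cv2.COLOR_BGR2HSV);g=h[...,2]
sub=np.zeros((480,640),bool);sub[246:285,304:360]=1
gold=sub&(h[...,1]>90)&(h[...,2]>110)&(h[...,0]<35)
n,l,s,C=cv2.connectedComponentsWithStats(gold.astype(np.uint8))
for k in range(1,n): 
    if s[k,4]>1 and 250<C[k][1]<276 : print('gold',C[k],s[k,4],ray(c,*C[k],60).round(1))
gr=sub&(g>85)&(h[...,1]<60);n,l,s,C=cv2.connectedComponentsWithStats(gr.astype(np.uint8))
for k in range(1,n): 
    if s[k,4]>3: print('guide',s[k],C[k].round(1),ray(c,*C[k],70).round(1))
W=world(c); # well edges at deck: white rim inner edges
for u in (320,332,344): print('col',u,[(v,g[v,u]) for v in range(237,250)],[(v,g[v,u]) for v in range(280,290)])
print(ray(c,332,240.5,106),ray(c,332,285.5,100))
for v in(255,265,275): print('row',v,[(u,g[v,u]) for u in list(range(302,310))+list(range(353,362))])
d=dict(np.load('top0.npz'));g=cv2.cvtColor(d['image'],cv2.COLOR_BGR2HSV)[...,2]
for v in(298,301,304,307): print(v,[(u,g[v,u]) for u in list(range(414,423))+list(range(455,464))])
for u in(422,426,430,434,452): print(u,[(v,g[v,u]) for v in range(288,297)],[(v,g[v,u]) for v in range(306,315)])
for p in [(418.5,301),(459,301),(435,292.5),(435,310.5)]: print(p,ray(d,*p,33).round(1))
```

```text
gold [318.33333333 262.11111111] 9 [538.2 -17.6  60. ]
gold [343.71428571 262.        ] 7 [539.6 -88.7  60. ]
gold [318.42857143 267.85714286] 7 [521.9 -18.1  60. ]
gold [343.28571429 267.57142857] 7 [523.8 -87.6  60. ]
guide [304 246   6  39 162] [305.7 265.6] [526.   17.1  70. ]
guide [353 246   7  39 219] [356.6 264.8] [ 530.4 -124.2   70. ]
guide [344 251   8   4  31] [347.4 252.5] [564.8 -98.4  70. ]
guide [311 252   7   3  21] [314. 253.] [562.1  -5.2  70. ]
guide [310 274   9   3  23] [314.3 275.1] [499.7  -7.2  70. ]
guide [345 274   8   4  26] [348.2 275.3] [ 500.7 -101.1   70. ]
col 320 [(237, np.uint8(254)), (238, np.uint8(254)), (239, np.uint8(252)), (240, np.uint8(211)), (241, np.uint8(127)), (242, np.uint8(128)), (243, np.uint8(131)), (244, np.uint8(133)), (245, np.uint8(64)), (246, np.uint8(66)), (247, np.uint8(71)), (248, np.uint8(69)), (249, np.uint8(71))] [(280, np.uint8(81)), (281, np.uint8(79)), (282, np.uint8(79)), (283, np.uint8(81)), (284, np.uint8(82)), (285, np.uint8(160)), (286, np.uint8(252)), (287, np.uint8(252)), (288, np.uint8(244)), (289, np.uint8(253))
[... 5199 characters left out ...]
 np.uint8(67)), (308, np.uint8(56)), (309, np.uint8(44)), (310, np.uint8(110)), (311, np.uint8(220)), (312, np.uint8(229)), (313, np.uint8(227)), (314, np.uint8(227))]
452 [(288, np.uint8(226)), (289, np.uint8(192)), (290, np.uint8(42)), (291, np.uint8(44)), (292, np.uint8(45)), (293, np.uint8(56)), (294, np.uint8(63)), (295, np.uint8(64)), (296, np.uint8(66))] [(306, np.uint8(63)), (307, np.uint8(70)), (308, np.uint8(80)), (309, np.uint8(92)), (310, np.uint8(180)), (311, np.uint8(221)), (312, np.uint8(229)), (313, np.uint8(228)), (314, np.uint8(228))]
(418.5, 301) [ 436.1 -301.    33. ]
(459, 301) [ 437.8 -414.9   33. ]
(435, 292.5) [ 460.8 -348.    33. ]
(435, 310.5) [ 410.1 -346.7   33. ]
```

Nest centre is about (531, −53) from both the gold contacts and the guides. The adapter is about (436.5, −360) with a yaw of 1–3°. I'll descend at its middle in stages and watch the force in case the cables are solid.

Request:
arm_command(
  rows=[-2.5, -46, 0, 1, 66, 0, -40, 0, 0, 66, 0, 0, -50, 0, 66, 0, 0, -60, 0, 66, 0, 0, -40, 0, 66],
  newtons=40,
)

```text
clock: 7.85
eef_pos: [438.0, -355.7, 38.7]
eef_rot: [-3.14, -0.002, 1.6]
wrist_force: [-0.1, -0.3, 0.6]
finger_gap: 66.2
```

Request:
arm_command(
  rows=[0, 0, -5, 0, 66, 0, 0, -5, 0, 66, 0, 0, 0, 0, 66],
)

```text
clock: 8.22
eef_pos: [438.9, -357.1, 32.7]
eef_rot: [3.14, 0.001, 1.6]
wrist_force: [0.3, -0.2, 0.1]
finger_gap: 65.9
```

Request:
arm_command(
  rows=[-2.4, -2.9, -8, 0, 66, 0, 0, -8, 0, 66, 0, 0, -5, 0, 66, 0, 0, 0, 0, 66],
)

```text
clock: 8.72
eef_pos: [435.6, -359.4, 9.9]
eef_rot: [-3.141, -0.001, 1.6]
wrist_force: [0.2, 0.5, 0.2]
finger_gap: 66.1
```

Request:
arm_command(
  rows=[0, 0, -2, 0, 66, 0, 0, -2, 0, 66, 0, 0, -2, 0, 66, 0, 0, 0, 0, 66],
)

```text
clock: 9.22
eef_pos: [435.7, -359.5, 4.2]
eef_rot: [-3.141, -0.0, 1.6]
wrist_force: [0.6, 0.8, -0.3]
finger_gap: 65.9
```

Request:
arm_command(
  rows=[0, 0, -5, 0, 66, 0, 0, -5, 0, 66, 0, 0, 0, 0, 66],
)

```text
clock: 9.6
eef_pos: [435.5, -359.4, -6.2]
eef_rot: [-3.141, -0.001, 1.6]
wrist_force: [0.6, 0.3, 0.6]
finger_gap: 66.1
```

Request:
arm_command(
  rows=[0, 0, -4, 0, 66, 0, 0, -3, 0, 66, 0, 0, 0, 0, 0, 0, 0, 0, 0, 0, 0, 0, 0, 0, 0],
)

```text
clock: 10.22
eef_pos: [435.8, -359.6, -12.6]
eef_rot: [3.141, 0.0, 1.6]
wrist_force: [0.7, -0.0, -1.4]
finger_gap: 50.1
```

Request:
arm_command(
  rows=[0, 0, 0, 0, 0, 0, 0, 0, 0, 0],
)

```text
clock: 10.48
eef_pos: [435.8, -359.7, -12.6]
eef_rot: [3.141, 0.0, 1.6]
wrist_force: [1.1, 0.0, -0.9]
finger_gap: 50.1
```

The grip is at 50.1 mm, and the cables turned out not to be solid. I'll lift the adapter and carry it over the nest.

Request:
arm_command(
  rows=[0, 0, 15, 0, 0, 0, 0, 35, 0, 0, 0, 0, 50, 0, 0, 0, 0, 50, 0, 0, 0, 0, 0, 0, 0],
)

```text
clock: 11.1
eef_pos: [436.9, -360.7, 142.0]
eef_rot: [3.137, 0.005, 1.6]
wrist_force: [0.6, -0.7, -4.2]
finger_gap: 49.9
```

Request:
arm_command(
  rows=[16, 45, 0, -0.7, 0, 20, 60, 0, 0, 0, 20, 60, 0, 0, 0, 20, 60, 0, 0, 0, 10, 40, 0, 0, 0],
)

```text
clock: 11.72
eef_pos: [520.8, -94.1, 136.4]
eef_rot: [-3.14, -0.001, 1.589]
wrist_force: [1.1, 0.1, -3.7]
finger_gap: 49.7
```

Request:
arm_command(
  rows=[9, 41, 0, 0, 0, 0, 0, 0, 0, 0],
)

```text
clock: 11.98
eef_pos: [529.6, -53.3, 136.4]
eef_rot: [-3.14, -0.001, 1.591]
wrist_force: [0.7, -0.4, -3.6]
finger_gap: 49.7
```

Run:
```python
from h import *
s=grab('side','side2');W=world(s);print(manip.read_state()['eef_pos'],manip.read_state()['eef_rot'])
a=cv2.resize(s['image'][110:260,240:400],(640,600),interpolation=cv2.INTER_CUBIC);cv2.imwrite('pics/p5.png',a)
m=np.zeros((480,640),bool);m[120:230,255:350]=1
k=m&(W[...,2]>145)&(W[...,2]<192)&(W[...,0]>540)&(W[...,0]<575)
P=W[k];print(len(P),np.nanpercentile(P,[1,5,50,95,99],axis=0).round(1))
for v in range(150,185,4): 
  r=W[v,255:350];q=r[(r[:,0]>540)&(r[:,0]<580)]; print(v,len(q),q[:,1].min().round(),q[:,1].max().round(),np.median(q,0).round()) if len(q) else 0
```

```text
[529.52550539 -54.76696933 136.46415108] [-3.13980921e+00 -2.20381384e-04  1.58954147e+00]
710 [[ 540.9 -110.2  148. ]
 [ 544.2 -105.5  151.7]
 [ 553.7  -56.5  170.2]
 [ 566.9   -4.2  182.5]
 [ 569.2    1.5  190.1]]
150 19 -76.0 -32.0 [554. -56. 285.]
178 9 -61.0 -44.0 [567. -52. 225.]
182 9 -61.0 -43.0 [567. -52. 216.]
```

View pics/p5.png

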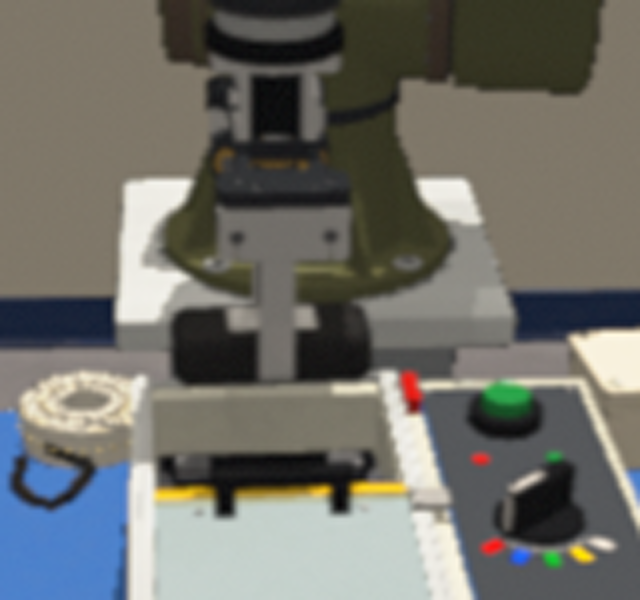

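The adapter hangs level, spanning columns 172–368 in the crop with the finger at 258–296. For a bias-free y, I'll compare it with the handle bar in the same (side) camera.

Run:
```python
from h import *
s=dict(np.load('side1.npz'));t=grab('side');W0=world(s);W=world(t);print(manip.read_state()['eef_pos'],manip.read_state()['eef_rot'])
k=np.zeros((480,640),bool);k[215:245,270:345]=1
P=W0[k&(s['image'].max(2)<70)&(W0[...,2]>118)&(W0[...,0]>600)];print('bar',len(P),np.nanpercentile(P,[2,50,98],axis=0).round(1), cv2.minAreaRect(P[:,:2].astype(np.float32)))
g=t['image'].max(2)
for v in (190,194,198,202): 
    r=g[v,270:345].astype(int);d=np.where(r<75)[0]+270;print(v,d.min(),d.max(),g[v,d.min()-2:d.min()+2],g[v,d.max()-1:d.max()+3],'y@x556',end=' ')
    T=t['pose']
    for u in(d.min()-.5,d.max()+.5):
        dv=T[:3,:3]@np.array([(u-t['cx'])/t['fx'],(v-t['cy'])/t['fy'],1]);q=T[:3,3]+dv*(556-T[0,3])/dv[0];print(q.round(1),end=' ')
    print()
```

```text
[529.49776429 -55.68136567 136.59315253] [-3.14002733e+00 -4.24740890e-05  1.58832144e+00]
bar 210 [[615.  -89.4 119.8]
 [623.3 -53.2 130.9]
 [626.9 -14.6 134.8]] ((620.7457885742188, -51.923648834228516), (12.969404220581055, 79.33322143554688), 0.48606425523757935)
190 283 330 [123  81  42  33] [ 50  59  88 111] y@x556 [ 556.  -110.9  192. ] [556.   -3.1 190.4] 
194 282 331 [118 101  66  34] [ 39  51  78 105] y@x556 [ 556.  -113.4  182.1] [556.   -0.6 180.4] 
198 283 333 [130  90  40  22] [57 72 77 77] y@x556 [ 556.  -111.3  172. ] [556.    4.3 170.2] 
202 283 331 [136  96  45  23] [ 29  58  86 100] y@x556 [ 556.  -111.6  161.9] [556.   0. 160.]
```

Request:
arm_command(
  rows=[1.5, 2.3, 0, 0, 0, 0, 0, -25, 0, 0, 0, 0, -25, 0, 0, 0, 0, -18, 0, 0, 0, 0, 0, 0, 0],
)

```text
clock: 12.7
eef_pos: [530.7, -54.0, 68.2]
eef_rot: [-3.139, -0.0, 1.586]
wrist_force: [0.9, -0.1, -3.5]
finger_gap: 49.8
```

Request:
arm_command(
  rows=[0.3, 0.8, -6, 0, 0, 0, 0, -4, 0, 0, 0, 0, -3, 0, 0, 0, 0, 0, 0, 0],
)

```text
clock: 13.2
eef_pos: [531.8, -52.6, 56.3]
eef_rot: [-3.141, -0.0, 1.588]
wrist_force: [0.1, 0.7, -3.6]
finger_gap: 49.8
```

Request:
arm_command(
  rows=[0, 0, -2, 0, 0, 0, 0, -2, 0, 0, 0, 0, 0, 0, 0],
)

```text
clock: 13.58
eef_pos: [531.8, -52.6, 52.2]
eef_rot: [-3.141, -0.0, 1.588]
wrist_force: [0.5, 0.3, -3.1]
finger_gap: 49.8
```

Request:
arm_command(
  rows=[0, 0, -2, 0, 0, 0, 0, -2, 0, 0, 0, 0, 0, 0, 0],
)

```text
clock: 13.95
eef_pos: [531.7, -52.6, 48.1]
eef_rot: [-3.141, -0.0, 1.587]
wrist_force: [-0.2, -0.8, -3.7]
finger_gap: 49.5
```

Request:
arm_command(
  rows=[0, 0, -1, 0, 0, 0, 0, -1, 0, 0, 0, 0, 0, 0, 0],
)

```text
clock: 14.32
eef_pos: [531.9, -52.7, 46.6]
eef_rot: [3.141, 0.0, 1.587]
wrist_force: [-1.7, -0.3, 1.6]
finger_gap: 49.6
```

It seated at reported z 46.6, where 46.4 was expected. I'll release, rise and look.

Request:
arm_command(
  rows=[0, 0, 0, 0, 66, 0, 0, 0, 0, 66, 0, 0, 0, 0, 66, 0, 0, 30, 0, 66, 0, 0, 60, 0, 66],
)

```text
clock: 14.95
eef_pos: [530.7, -52.4, 135.7]
eef_rot: [-3.137, -0.001, 1.587]
wrist_force: [0.1, 0.3, 0.1]
finger_gap: 65.9
```

Request:
arm_command(
  rows=[-10, -50, 30, 0, 66, -20, -60, 0, 0, 66, -20, -60, 0, 0, 66, 0, 0, 0, 0, 66],
)

```text
clock: 15.45
eef_pos: [481.0, -224.4, 166.4]
eef_rot: [3.142, 0.0, 1.583]
wrist_force: [-0.1, 0.4, 0.2]
finger_gap: 66.0
```

Run:
```python
from h import *
c=grab('top');np.savez('top2.npz',**c);print(manip.read_state()['eef_pos'])
a=cv2.resize(c['image'][195:300,250:370],(686,600),interpolation=cv2.INTER_CUBIC);cv2.imwrite('pics/p6.png',a)
W=world(c);m=np.zeros((480,640),bool);m[243:285,306:357]=1;k=m&(W[...,2]>82)&(W[...,2]<100)
n,l,s,_=cv2.connectedComponentsWithStats(k.astype(np.uint8));P=W[l==1+np.argmax(s[1:,4])]
print(cv2.minAreaRect(P[:,:2].astype(np.float32)),np.median(P[:,2]),np.percentile(P,[1,99],axis=0).round(1))
h=cv2.cvtColor(c['image'],cv2.COLOR_BGR2HSV);k=m&(h[...,1]<60)&(h[...,2]>170);n,l,s,C=cv2.connectedComponentsWithStats(k.astype(np.uint8))
for i in range(1,n):
    if s[i,4]>20: print(s[i],C[i],ray(c,*C[i],92).round(1))
```

```text
[ 481.74294164 -222.49431125  166.29427923]
((532.1787109375, -51.48951721191406), (50.6752815246582, 113.2336654663086), 0.8059243559837341) 90.68532456461116 [[ 508.4 -107.6   83.1]
 [ 557.4    2.4   98. ]]
[322 257  19  11 209] [331. 262.] [533.5 -52.7  92. ]
```

View pics/p6.png

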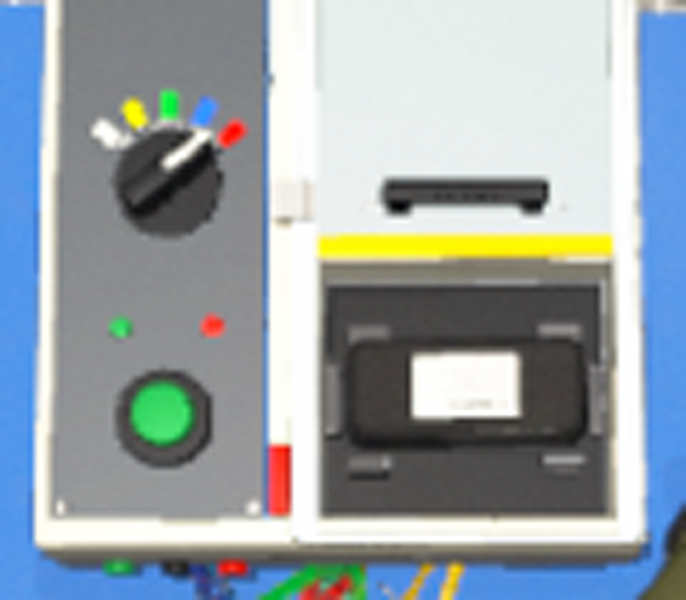

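The adapter is seated in the pocket, centred at about (532.2, −52.1) with its top at z≈91. Next I shut the cover.

Request:
arm_command(
  rows=[34, 43, 0, 0, 40, 34, 43, 0, 0, 40, 34, 43, 0, 0, 40, 34, 43, 0, 0, 40, 0, 0, 0, 0, 40],
  newtons=30,
)

```text
clock: 16.12
eef_pos: [619.5, -44.6, 165.6]
eef_rot: [-3.141, -0.001, 1.593]
wrist_force: [-1.0, -0.2, -1.0]
finger_gap: 39.9
```

Request:
arm_command(
  rows=[0, -5, -30, 0, 40, 0, 0, -25, 0, 40, 0, 0, -19, 0, 40, 0, 0, 0, 0, 0, 0, 0, 0, 0, 0],
)

```text
clock: 16.75
eef_pos: [618.7, -54.2, 93.4]
eef_rot: [3.14, 0.0, 1.588]
wrist_force: [0.5, -0.1, 0.1]
finger_gap: 23.4
```

Request:
arm_command(
  rows=[0, 0, 0, 0, 0, 0, 0, 0, 0, 0],
)

```text
clock: 17.0
eef_pos: [618.5, -54.3, 93.3]
eef_rot: [3.141, 0.0, 1.587]
wrist_force: [-2.8, -0.7, 6.7]
finger_gap: 11.7
```

Request:
arm_command(
  rows=[-20, -0.3, 0, 0, 0, -30, -0.5, 0, 0, 0, -30, -0.5, 0, 0, 0, -30, -0.5, 0, 0, 0, -11, -0.2, 0, 0, 0],
)

```text
clock: 17.62
eef_pos: [497.0, -56.4, 93.3]
eef_rot: [3.139, 0.001, 1.587]
wrist_force: [1.5, -1.2, 3.8]
finger_gap: 11.4
```

Request:
arm_command(
  rows=[-2, 0, 0, 0, 0, -1, 0, 0, 0, 0, 0, 0, 0, 0, 0],
)

```text
clock: 18.0
eef_pos: [495.4, -56.5, 93.3]
eef_rot: [3.14, 0.001, 1.587]
wrist_force: [-2.1, -1.2, 10.0]
finger_gap: 12.1
```

Request:
arm_command(
  rows=[-1, 0, 0, 0, 0, -1, 0, 0, 0, 0, 0, 0, 0, 0, 0],
)

```text
clock: 18.38
eef_pos: [493.5, -56.5, 93.3]
eef_rot: [3.139, 0.001, 1.587]
wrist_force: [-0.3, -2.0, 9.2]
finger_gap: 11.5
```

Request:
arm_command(
  rows=[-2, 0, 0, 0, 0, 0, 0, 0, 0, 0],
)

```text
clock: 18.62
eef_pos: [491.5, -56.5, 93.3]
eef_rot: [3.139, 0.001, 1.587]
wrist_force: [-0.4, -1.9, 9.7]
finger_gap: 12.0
```

There's no stop yet. The 125 mm opening travel and the initial front edge at ~470 mm both suggest the cover started about 10 mm open, so I keep going gently.

Request:
arm_command(
  rows=[-2, 0, 0, 0, 0, -1.5, 0, 0, 0, 0, -1, 0, 0, 0, 0, 0, 0, 0, 0, 0],
)

```text
clock: 19.12
eef_pos: [487.1, -56.6, 93.3]
eef_rot: [3.139, 0.001, 1.588]
wrist_force: [0.5, -2.6, 8.6]
finger_gap: 11.8
```

Request:
arm_command(
  rows=[-1.5, 0, 0, 0, 0, -1, 0, 0, 0, 0, 0, 0, 0, 0, 0],
)

```text
clock: 19.5
eef_pos: [484.5, -56.7, 93.3]
eef_rot: [3.139, 0.001, 1.588]
wrist_force: [0.4, -3.2, 8.9]
finger_gap: 11.4
```

Request:
arm_command(
  rows=[-1, 0, 0, 0, 0, -1, 0, 0, 0, 0, 0, 0, 0, 0, 0],
)

```text
clock: 19.88
eef_pos: [483.6, -56.7, 93.3]
eef_rot: [3.137, 0.001, 1.587]
wrist_force: [9.5, -2.5, 3.4]
finger_gap: 11.7
```

The stop is reached at x≈484, which makes the travel 619.5→484.5 = 135 mm, so the cover is shut. I'll release and rise, and refine the dial axis and pointer from the last clear picture.

Request:
arm_command(
  rows=[0.5, 0, 0, 0, 40, 0, 0, 0, 0, 40, 0, 0, 0, 0, 40, 0, 0, 40, 0, 40, 0, 0, 40, 0, 40],
  newtons=60,
)

```text
clock: 20.5
eef_pos: [481.5, -56.1, 173.1]
eef_rot: [-3.14, -0.0, 1.587]
wrist_force: [0.2, -0.4, 0.1]
finger_gap: 40.2
```

Run:
```python
from h import *
print(manip.read_state()['eef_pos'],manip.read_state()['eef_rot'])
for f in('top0','top2'):
    c=dict(np.load(f+'.npz'));W=world(c);h=cv2.cvtColor(c['image'],cv2.COLOR_BGR2HSV)
    B=np.zeros((480,640),bool);B[205:246,260:302]=1
    sk=B&(h[...,2]<62);sk=cv2.morphologyEx(sk.astype(np.uint8),cv2.MORPH_CLOSE,np.ones((5,5)))
    cn=max(cv2.findContours(sk,0,1)[0],key=cv2.contourArea);(u,v),r=cv2.minEnclosingCircle(cn);print(f,'skirt',u,v,r,ray(c,u,v,104).round(1))
    P=W[B&(W[...,2]>120)];print('bar',cv2.minAreaRect(P[:,:2].astype(np.float32)),P.mean(0).round(1))
    wl=B&(h[...,1]<50)&(h[...,2]>150)&(W[...,2]>118);w=W[wl];print('white',len(w),w.mean(0).round(1))
    for n,lo,hi in(('yel',22,34),('grn',45,85),('blu',100,125),('red',0,8)):
        m=np.zeros_like(B);m[210:226,265:302]=1;m&=(h[...,0]>=lo)&(h[...,0]<=hi)&(h[...,1]>140)&(h[...,2]>130)
        if m.sum(): v,u=np.argwhere(m).mean(0);p=ray(c,u,v,100);print(n,m.sum(),p.round(1),'ang from btn+115',np.degrees(np.arctan2(p[1]-91,p[0]-628.3)).round(1))
```

```text
[481.49528858 -56.12331757 173.14405893] [-3.14041551e+00 -2.55066283e-04  1.58748758e+00]
top0 skirt 279.0 226.0 9.219644546508789 [629.9  91.8 104. ]
bar ((628.653076171875, 90.11532592773438), (14.03818130493164, 51.402427673339844), 40.876461029052734) [627.2  91.2 130.1]
white 18 [638.   80.9 132.3]
yel 13 [663.9 109.2 100. ] ang from btn+115 27.0
grn 14 [668.3  93.1 100. ] ang from btn+115 3.0
blu 13 [665.3  75.9 100. ] ang from btn+115 -22.2
red 16 [654.4  62.4 100. ] ang from btn+115 -47.6
top2 skirt 279.0 226.0 9.219644546508789 [629.9  91.8 104. ]
bar ((629.54736328125, 90.28057098388672), (14.027101516723633, 50.96998596191406), 41.5418701171875) [628.   90.4 130.3]
white 25 [634.9  76.6 128.9]
yel 13 [663.9 109.2 100. ] ang from btn+115 27.0
grn 14 [668.3  93.1 100. ] ang from btn+115 3.0
blu 13 [665.3  75.9 100. ] ang from btn+115 -22.2
red 16 [654.4  62.4 100. ] ang from btn+115 -47.6
```

The pointer is at −49°, which is the red mark, and yellow is at +26°, so it needs +75° counter-clockwise. The axis is about (628.8, 91.5).

Request:
arm_command(
  rows=[29.5, 29.5, 0, 8, 40, 29.5, 29.5, 0, 8, 40, 29.5, 29.5, 0, 8, 40, 29.5, 29.5, 0, 8, 40, 29.5, 29.5, 0, 8, 40],
)

```text
clock: 21.12
eef_pos: [630.1, 92.4, 172.1]
eef_rot: [-3.141, -0.0, 2.29]
wrist_force: [0.6, -0.9, 0.0]
finger_gap: 40.2
```

Request:
arm_command(
  rows=[0, 0, 0, 0, 40, 0, 0, -20, 0, 40, 0, 0, 0, 0, 40],
)

```text
clock: 21.5
eef_pos: [628.2, 90.7, 151.0]
eef_rot: [-3.139, -0.002, 2.284]
wrist_force: [-0.4, -0.2, 0.5]
finger_gap: 39.9
```

Request:
arm_command(
  rows=[0.6, 0.8, -25, 0, 40, 0, 0, -20, 0, 40, 0, 0, -14, 0, 40, 0, 0, 0, 0, 0, 0, 0, 0, 0, 0],
)

```text
clock: 22.12
eef_pos: [630.3, 92.0, 94.4]
eef_rot: [3.141, 0.001, 2.285]
wrist_force: [-0.4, 0.9, 0.5]
finger_gap: 23.4
```

Request:
arm_command(
  rows=[0, 0, 0, 0, 0, 0, 0, 0, 0, 0],
)

```text
clock: 22.38
eef_pos: [628.1, 90.1, 94.3]
eef_rot: [-3.136, -0.001, 2.285]
wrist_force: [-20.0, -12.8, 12.3]
finger_gap: 12.4
```

Request:
arm_command(
  rows=[-2.2, -1.9, 0, 0, 0, 0, 0, 0, 9, 0, 0, 0, 0, 9, 0, 0, 0, 0, 9, 0, 0, 0, 0, 0, 0],
)

```text
clock: 23.0
eef_pos: [627.9, 90.7, 94.3]
eef_rot: [3.14, 0.001, 2.756]
wrist_force: [-2.9, 3.1, 6.0]
finger_gap: 12.4
```

Request:
arm_command(
  rows=[0, 0, 0, 9.5, 0, 0, 0, 0, 9.5, 0, 0, 0, 0, 9.5, 0, 0, 0, 0, 9.5, 0, 0, 0, 0, 0, 0],
)

```text
clock: 23.62
eef_pos: [628.8, 91.1, 94.0]
eef_rot: [3.141, 0.004, -2.866]
wrist_force: [1.5, 6.8, -0.3]
finger_gap: 14.5
```

Request:
arm_command(
  rows=[0, 0, 0, 9, 0, 0, 0, 0, 1, 0, 0, 0, 0, 0, 0],
)

```text
clock: 24.0
eef_pos: [627.5, 91.3, 94.0]
eef_rot: [3.14, 0.001, -2.692]
wrist_force: [-5.9, 6.6, 5.7]
finger_gap: 12.4
```

Request:
arm_command(
  rows=[0, 0, 0, 0, 40, 0, 0, 0, 0, 40, 0, 0, 0, 0, 40, 0, 0, 40, 0, 40, 0, 0, 40, 0, 40],
)

```text
clock: 24.62
eef_pos: [627.6, 90.0, 174.1]
eef_rot: [3.141, -0.001, -2.69]
wrist_force: [-0.0, -0.1, 0.6]
finger_gap: 39.9
```

Request:
arm_command(
  rows=[-30, -50, 0, -10, 0, -30, -50, 0, -10, 0, -30, -50, 0, -10, 0, -30, -50, 0, -10, 0, -20, -30, 0, -10, 0],
)

```text
clock: 25.25
eef_pos: [486.4, -141.8, 173.6]
eef_rot: [-3.141, 0.001, 2.714]
wrist_force: [0.3, -0.2, 0.8]
finger_gap: 0.0
```

Run:
```python
from h import *
print(manip.read_state()['eef_pos'],manip.read_state()['eef_rot'])
c=grab('top');s=grab('side');W=world(c)
a=cv2.resize(c['image'][180:300,250:370],(480,480),interpolation=cv2.INTER_CUBIC);b=cv2.resize(s['image'][190:270,330:410],(320,320),interpolation=cv2.INTER_CUBIC)
o=np.zeros((480,800,3),np.uint8);o[:,:480]=a;o[:320,480:]=b;cv2.imwrite('pics/p7.png',o)
B=np.zeros((480,640),bool);B[205:246,260:302]=1
P=W[B&(W[...,2]>120)];print('bar',cv2.minAreaRect(P[:,:2].astype(np.float32)))
h=cv2.cvtColor(c['image'],cv2.COLOR_BGR2HSV)
m=np.zeros_like(B);m[225:295,300:366]=1;m&=(h[...,0]>22)&(h[...,0]<34)&(h[...,1]>120)&(h[...,2]>120)
n,l,st,_=cv2.connectedComponentsWithStats(m.astype(np.uint8))
for k in range(1,n):
    if st[k,4]>8: print('yedge',cv2.minAreaRect(W[l==k][:,:2].astype(np.float32)))
m=np.zeros_like(B);m[255:285,262:295]=1;m&=(h[...,0]>45)&(h[...,0]<85)&(h[...,1]>120)&(h[...,2]>70)
cn=max(cv2.findContours(m.astype(np.uint8),0,1)[0],key=cv2.contourArea);(u,v),r=cv2.minEnclosingCircle(cn);print('btn',u,v,r,ray(c,u,v,118).round(1),np.nanpercentile(W[m][:,2],[20,50,80]))
```

```text
[ 486.41939003 -141.78564165  173.56247293] [-3.14134626e+00  5.17392309e-04  2.71388645e+00]
bar ((630.5789794921875, 94.50753784179688), (54.33945083618164, 12.25490951538086), 27.526823043823242)
yedge ((593.4107055664062, -38.52082061767578), (103.13153839111328, 47.28151321411133), 61.162391662597656)
yedge ((439.40289306640625, -22.702239990234375), (57.708683013916016, 72.84854125976562), 0.6936338543891907)
btn 278.0 267.0 5.656954288482666 [513.2  89.7 118. ] [117.67570792 120.26868564 123.17478975]
```

View pics/p7.png

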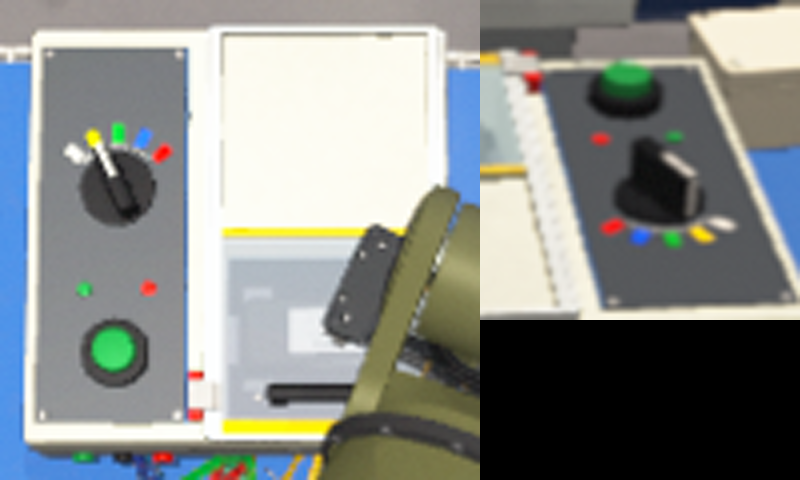

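The dial pointer is on yellow (27.5° measured, 26° expected). The cover sits shut, its back edge about 12 mm further forward than at the start. The button is at (513.2, 89.7). Now I press it with closed fingers.

Request:
arm_command(
  rows=[5, 46, 0, 0, 0, 6, 46, 0, 0, 0, 6, 46, 0, 0, 0, 6, 47, 0, 0, 0, 4, 46.5, 0, 0, 0],
)

```text
clock: 25.98
eef_pos: [514.9, 94.0, 173.4]
eef_rot: [3.141, 0.0, 2.724]
wrist_force: [0.3, -0.3, -0.0]
finger_gap: 0.3
```

Request:
arm_command(
  rows=[0, 0, 0, 0, 0, 0, 0, -30, 0, 0, 0, 0, -25, 0, 0, 0, 0, 0, 0, 0],
)

```text
clock: 26.48
eef_pos: [514.0, 91.3, 117.1]
eef_rot: [-3.14, -0.003, 2.723]
wrist_force: [0.5, 0.7, 0.7]
finger_gap: 0.1
```

Tips are now at z≈136. I go down to the button top and press.

Request:
arm_command(
  rows=[-0.8, -1.5, -8, 0, 0, 0, 0, -7, 0, 0, 0, 0, 0, 0, 0],
)

```text
clock: 26.85
eef_pos: [514.0, 90.1, 103.4]
eef_rot: [-3.141, 0.0, 2.722]
wrist_force: [-1.3, -0.4, 0.5]
finger_gap: 0.6
```

Request:
arm_command(
  rows=[0, 0, -3, 0, 0, 0, 0, -3, 0, 0, 0, 0, 0, 0, 0],
)

```text
clock: 27.22
eef_pos: [514.2, 90.2, 97.6]
eef_rot: [3.141, 0.001, 2.722]
wrist_force: [-0.1, -0.8, 4.7]
finger_gap: 0.6
```

Request:
arm_command(
  rows=[0, 0, -2, 0, 0, 0, 0, -1, 0, 0, 0, 0, 0, 0, 0],
)

```text
clock: 27.6
eef_pos: [514.5, 90.2, 96.8]
eef_rot: [3.141, 0.002, 2.722]
wrist_force: [-10.5, -3.3, 29.4]
finger_gap: 0.4
```

The force rose from 4.7 to 29 N within 1 mm, so it's either bottomed or touching the collar. One look will tell which.

Run:
```python
from h import *
s=grab('side');s0=dict(np.load('side1.npz'));print(manip.read_state()['wrist_force'],manip.read_state()['eef_pos'])
f=lambda i:cv2.resize(i[185:235,340:390],(400,400),interpolation=cv2.INTER_CUBIC)
cv2.imwrite('pics/p8.png',np.hstack([f(s0['image']),f(s['image'])]))
W=world(s0)
for v in range(202,222): print(v,[tuple(W[v,u].round().astype(int)) for u in(364,367,370)],s0['image'][v,367], s['image'][v,367])
```

```text
[-11.8823386   -3.61018413  28.95759892] [514.50761661  90.20422687  96.8452543 ]
202 [(np.int64(-1498), np.int64(444), np.int64(-902)), (np.int64(-1489), np.int64(464), np.int64(-898)), (np.int64(-1493), np.int64(487), np.int64(-901))] [127 130 138] [74 75 78]
203 [(np.int64(-1489), np.int64(443), np.int64(-905)), (np.int64(-1490), np.int64(465), np.int64(-907)), (np.int64(-1461), np.int64(481), np.int64(-892))] [127 131 139] [76 78 80]
204 [(np.int64(-1456), np.int64(438), np.int64(-897)), (np.int64(-1462), np.int64(460), np.int64(-900)), (np.int64(-1457), np.int64(481), np.int64(-898))] [146 162 155] [75 77 80]
205 [(np.int64(457), np.int64(93), np.int64(99)), (np.int64(458), np.int64(101), np.int64(99)), (np.int64(456), np.int64(109), np.int64(98))] [165 207 169] [78 81 82]
206 [(np.int64(502), np.int64(85), np.int64(120)), (np.int64(503), np.int64(93), np.int64(121)), (np.int64(505), np.int64(99), np.int64(122))] [110 183 100] [84 87 90]
207 [(np.int64(511), np.int64(84), np.int64(122)), (np.int64(512), np.int64(91), np.int64(122)), (np.int64(509), np.int64(99), np.int64(121))] 
[... 1643 characters left out ...]
(97), np.int64(105))] [15 15 14] [16 16 16]
218 [(np.int64(532), np.int64(82), np.int64(103)), (np.int64(532), np.int64(89), np.int64(103)), (np.int64(532), np.int64(97), np.int64(103))] [18 17 18] [15 14 15]
219 [(np.int64(530), np.int64(83), np.int64(99)), (np.int64(535), np.int64(89), np.int64(102)), (np.int64(535), np.int64(96), np.int64(102))] [41 40 39] [28 27 26]
220 [(np.int64(535), np.int64(82), np.int64(100)), (np.int64(537), np.int64(89), np.int64(101)), (np.int64(537), np.int64(96), np.int64(100))] [75 73 72] [49 47 46]
221 [(np.int64(542), np.int64(81), np.int64(100)), (np.int64(539), np.int64(89), np.int64(99)), (np.int64(539), np.int64(96), np.int64(99))] [92 89 87] [56 54 52]
```

View pics/p8.png

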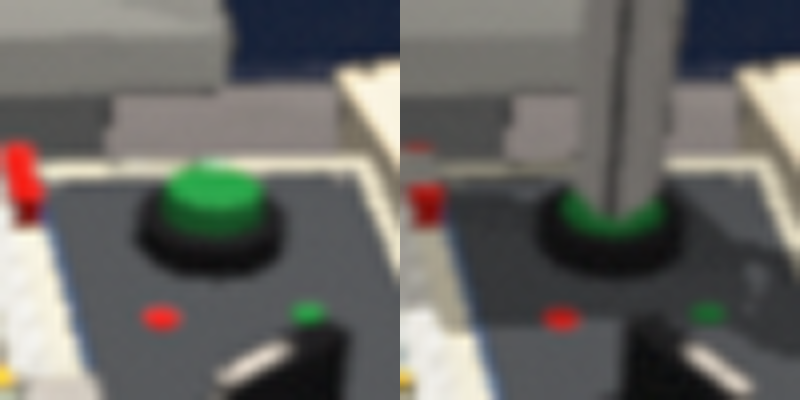

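The left half (before) shows the button standing proud with its top at z≈121. The right half (now) shows the green sunk level with the collar and the fingertip on green only, so it is fully down and bottomed. I'll release and back away.

Request:
arm_command(
  rows=[0, 0, 3, 0, 0, 0, 0, 10, 0, 0, 0, 0, 40, 0, 0, 0, 0, 40, 0, 0, -20, -40, 0, 0, 0],
)

```text
clock: 28.28
eef_pos: [495.1, 51.0, 190.0]
eef_rot: [3.139, 0.004, 2.725]
wrist_force: [-0.3, -1.1, -0.6]
finger_gap: 0.5
```

Request:
arm_command(
  rows=[-20, -60, 0, 0, 0, -20, -60, 0, 0, 0, -20, -60, 0, 0, 0, 0, -60, 0, 0, 0, 0, 0, 0, 0, 0],
)

```text
clock: 28.9
eef_pos: [433.9, -190.6, 187.3]
eef_rot: [-3.142, -0.0, 2.717]
wrist_force: [-0.0, 0.6, -0.3]
finger_gap: 0.7
```

Run:
```python
from h import *
st=manip.read_state();print(st['clock'],st['eef_pos'],st['wrist_force'])
c=grab('top');W=world(c);h=cv2.cvtColor(c['image'],cv2.COLOR_BGR2HSV)
B=np.zeros((480,640),bool);B[205:246,260:302]=1
P=W[B&(W[...,2]>120)];print('dial',cv2.minAreaRect(P[:,:2].astype(np.float32)))
m=np.zeros_like(B);m[255:285,262:295]=1;m&=(h[...,0]>45)&(h[...,0]<85)&(h[...,1]>120)&(h[...,2]>70);print('btn z',np.nanmedian(W[m][:,2]),m.sum())
m=np.zeros_like(B);m[262:289,310:352]=1;P=W[m&(W[...,2]>125)&(W[...,2]<142)];print('handle',len(P),cv2.minAreaRect(P[:,:2].astype(np.float32)))
k=np.zeros_like(B);k[243:285,306:357]=1;k&=(h[...,1]<60)&(h[...,2]>200);n,l,s,C=cv2.connectedComponentsWithStats(k.astype(np.uint8))
for i in range(1,n):
    if s[i,4]>60: print('label',s[i],ray(c,*C[i],92).round(1))
d=cv2.absdiff(c['image'],np.load('top0.npz')['image']).max(2)
print('diff spool',d[212:245,398:424].mean(),'roll a',d[228:260,192:224].mean(),'roll b',d[315:350,357:392].mean())
```

```text
28.9 [ 433.94977903 -190.57209188  187.28513475] [-0.02517576  0.63351875 -0.32240263]
dial ((630.3721923828125, 94.19661712646484), (52.79987716674805, 12.29554557800293), 27.097850799560547)
btn z 121.48300992437782 100
handle 143 ((483.5345764160156, -52.850730895996094), (11.682638168334961, 79.4948501586914), 0.7111766934394836)
label [306 243  51  42 327] [540.2 -47.4  92. ]
label [322 256  20  13 246] [534.2 -53.3  92. ]
diff spool 2.9358974358974357 roll a 3.2646484375 roll b 133.58775510204083
```

Run:
```python
from h import *
manip.sign_off()
```

```text
the job is handed in; nothing more can be done
```

The adapter is in the nest with the cover shut, the dial is on yellow, and the start button has been pressed and released. The job was handed in at about 29 s; no verdict is reported.

**Last checks before handing in:**
- **Adapter:** its label is about 1 mm from where it was just after placing. At that point the adapter lay flat, within about 1 mm of the nest centre.
- **Cover:** the handle is at x ≈ 483.5, 135 mm from its open position, and I felt the stop. The cover had started about 10 mm open.
- **Dial:** the pointer measured 27°, with yellow expected at 26°.
- **Button:** pressed with 29 N until it bottomed, and the side view showed it sunk level with the collar. Afterwards its top was back at z ≈ 121.
- **Solder spool:** unchanged in the picture.

**What disagreed or could not be confirmed:**
- **Tool height:** the reported z reads about 30 mm too low, because the true fingertips are 19 mm above the reported TCP instead of 11 mm below. My first try at the handle closed above it. I corrected this by touching the top of the handle bar, and later contact heights agreed.
- **Opening stop:** opening the cover ended against its stop with about 41 N, and the grip slipped.
- **Button height:** the cameras put the button top about 21 mm above the deck, against the stated "about 18 mm".
- **Tape roll:** in the last top view the arm probably hid it (that patch differed from the first picture), so I could not recheck it there. It stood in its place in a side view earlier in the run, and the arm never went near it.

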